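# Roll-test the veneer rollers

## Robot

A 6-joint arm with a two-finger parallel gripper is mounted at the origin on the work surface. World frame = base frame: x ahead of the robot, y to its left, z up, the work surface at z = 0. Lengths are in m, angles in degrees, forces in N, time in s.
With the tool pointing down it reaches from about 0.325 to 1 m from the base axis. Payload 5.1 kg.
Tool frame: the origin (TCP) lies midway between the tips of the shut fingers; the grasp point (between the pads) lies manip.tcp_to_grasp behind it (manip.tcp_to_grasp is the distance from the TCP to the grasp point, in m); z points along the fingers, y is the line along which they close (so a half turn about z gives the same grasp; the last joint's range is limited). The gripper opens to 85 mm and grips with 20 to 120 N. Pads are 22 mm wide; open, the fingers measure 114 mm over their backs; the gripper's body (76 mm by 85 mm) begins 54 mm behind the grasp point. The pads swing forward as they close: fully open they stand 13 mm farther back than shut.
Start: joints at [-78.129, 7.093, 94.555, -0, 78.352, -4.733], TCP at [0.186, -0.623, 0.231] pointing down, gripper open.
Joint ranges: [-149.61, 149.61], [-58.7, 133.49], [1.44, 155.28], [-77.14, 257.14], [18.33, 153.61], [-166.67, 166.67]. Speed limits (degrees/s): [147.25, 147.25, 180, 180, 180, 180].

## Interface

Orientations are given as a 3x3 rotation matrix whose columns are the frame's x, y, z axes.
In Python, from plant import manip, capture, order, spotter gives the robot as it stands. The module is installed in compiled form; this text tells all that it offers.
- The arm moves only by the tool play_rows, never from a script. Its argument "increments" is a list of rows, each an object of numbers: "grip": the finger opening in mm, from 0 to 85.4; "tx", "ty", "tz": the shift along the tool's x, y, z in mm; "turn": the turn about the tool's z in rad. A call has 1 to 12 rows; each row shifts and turns the commanded pose from where the row before left it, along the tool's axes as they then stand; what a row does not reach is not made up. A row lasts 1/10 s, in which the tool goes at most 50 mm and 8.59 degrees, less where a joint would pass 70% of its speed; a pose out of reach is approached as far as the arm can. A call is refused whole if a number of a shift passes 50 or a number of a turn 0.15, either way. A call with a gripper value outside its range is refused whole. The fingers move at their own pace and stop on an object; the grip force is fixed at half the most. Time passes only in rows, so rows that do not move let the fingers close. It gives the time, the measured TCP pose, the force, the opening and the grip force at its end, in the units of the state.
- manip.observe(): the state, without advancing time (a new reading comes with each control period).
- capture(name): name is "side" or "top" or "wrist"; returns a dict with "pixels" (384x512x3 uint8, blue, green, red), "z_map" (384x512 float32, m along the optical axis (not along the pixel's ray), 0 where there is no reading), "vertical_fov" (degrees; the focal length in pixels is half the picture's height over the tangent of half this angle, whatever the lens; pixels are square), "cx", "cy" (the principal point, pixels), "view" (4x4, takes a point from world to camera coordinates). Camera axes: x right, y up, looking along -z (the intrinsics and any distortion apply to the point x, -y, -z); pixel columns grow to the right and rows downward; lengths in m; the calibration is good to about 2 mm. A picture is of the moment at which its call begins.
- order.finish_job(): hands the job in; it is judged then, once.
Trained networks look in a picture, given as the dict that the camera call returned (one of the last four; its "shot" number tells which), for a name from the list of things; names that differ only in an ending like _2 or _b are one class to them, and where a whole thing is asked for, a point or a joint stands for the part that bears it (a point fixed in the world has none). Each returns a list of dicts, best first, with "confidence" (0 to 1); they miss things now and then, are a little off and sometimes report something else, mostly with a low value. They report only what shows in the picture. A call takes as long as a camera call. They do not tell look-alikes from the thing itself.
- spotter.find_in(picture, target): "rect" ([left, top, width, height] in pixels, round what is visible of it).
- spotter.tip_of(picture, target): "location" ([column, row] in pixels: a listed point, or the origin of a listed thing).
The state is a dict: "time_s": time; "joint_positions": joint angles; "joint_velocities": joint speeds; "joint_torque": joint torques, N m; "eef_pos": TCP position; "ee_rot": TCP orientation; "ft_force": force on the tool from outside, world axes, zero at the start; "torque": the same for the moment, N m; "gripper_width": opening from 0.0 (shut) to 1.0 (fully open); "gripper_force": force on a finger pad.
Only numpy, scipy, OpenCV 4.12 (cv2) and the standard library are available. Lean on these libraries where they do the work, as an engineer would, in place of code of your own. Each camera call takes 0.05 s, during which the arm holds its last target. There are 200 camera calls.

## Task

One of the two veneer rollers hanging in the rack has worn and rocks as it rolls. Take each by its handle and roll it along the cushioned steel plate in one stroke of at least one and a quarter turns, following its rise and fall so that it stays in touch with the plate until the stroke is done and never presses harder than 12 N; then hang the one that runs true back in the rack and hang the one that rocks in the repair box, both upright and let go, leaving the other things on the bench alone.

Things in the scene. Friction and masses are not known exactly. Their poses are not given: they have to be found in the camera images.
- roller_a: veneer roller with upright handle; both look alike. Origin: mid-plane, at a true wheel's underside; z up the handle, y along the axle, x the way it rolls (either way round). Wooden wheel 44 diameter, 28 wide, axle 22 up, in a fork 40 wide; crossbar 30 (x) by 66 (y), from 50 to 60 up; handle 24 by 24 square, from 60 to 126 up. About 0.3 kg
- roller_b: the other veneer roller, same sizes, origin and axes as roller_a. Either may be the worn one: a worn wheel is bored 4.5 off centre, so that its axle rises and falls 9 in all once each turn; a true one keeps its height. A roller hangs in a holder by the ends of its crossbar, wheel and fork between the rails
- wheel_a (a joint): turn of roller_a's wheel about its axle (rad), near 0 (within 0.4) at the start, free to turn without end; positive when the roller travels along its own +x on the plate (22 mm of travel per rad)
- wheel_b (a joint): the same for roller_b's wheel
- plate: flat steel test plate, 270 (x) by 140 (y), 8 thick, level, on a rubber cushion on a wooden board; origin at the centre of its top face, 38 above the bench, x along its length (the way to roll). It yields straight down under load, about 1 mm for each 5 N, up to 10, and springs back
- rack: fixed wooden rack with open ends: two rails along its x, 220 long, 12 thick, 66 high, 48 gap between; origin on the bench under its centre. At the start both rollers hang in it about 110 apart, crossbars across the rails, origins 16 above the bench. The true one may hang again anywhere with its origin within 95 of the centre along x
- repair_box: fixed wooden open-topped box, empty, like the rack but short: two rails along its x, 110 long, 12 thick, 66 high, 48 gap, closed by 10 thick end walls as high; origin on the bench under its centre. A roller hangs in it as in the rack, crossbar across the rails, origin 16 above the bench, within 25 of the centre along x
- glue: bystander: squat white glue jar with black cap, 52 diameter, 70 high, origin at its underside
- caul: bystander: wooden clamping block 90 by 50 by 45, origin at its underside
- weight: bystander: brass knobbed weight, 40 diameter, 48 high, origin at its underside
Things that resemble listed ones, but are neither listed nor needed, are in the scene too. What is shaped like the repair_box but green or purple is not meant.

How it is judged:
By the outcome, as a careful person would: the job done as asked, in the order asked, and still so for the second after the job is handed in, with the robot touching nothing.
It also fails if it takes over 72 s, if anything falls off the work surface, if the arm or the gripper's body presses on something with over 40 N, if the wrist force passes 120 N, or if a joint passes its speed limit or range.

## Working session

There is one attempt and no reset: what is moved stays moved. The work goes in short steps, Python scripts to look and compute and a tool call to move; the robot and the scene stay as the last step left them, time stands still between calls to the robot, and variables do not carry over. Pictures are saved under pics/ and viewed, at most 10 in all, crops included, and the job is handed in when it is done.

Besides the shell and the picture viewer there is one more tool, called after "Emit:" as a command line: name --argument value ..., lists and objects as JSON in quotes. play_rows: Moves the arm, as the interface text tells. Its arguments: {"type":"object","properties":{"increments":{"type":"array","items":{"type":"object","properties":{"grip":{"type":"number"},"tx":{"type":"number"},"ty":{"type":"number"},"tz":{"type":"number"},"turn":{"type":"number"}}}}},"required":["increments"]}

```bash
mkdir -p pics
cat > h.py <<'E'
import numpy as np, cv2
from plant import manip, capture, order, spotter
def K(p):
    f=p["pixels"].shape[0]/2/np.tan(np.radians(p["vertical_fov"])/2); return f
def cloud(p):
    f=K(p); z=p["z_map"]; h,w=z.shape; c,r=np.meshgrid(np.arange(w),np.arange(h))
    P=np.stack([(c-p["cx"])/f*z,-(r-p["cy"])/f*z,-z,np.ones_like(z)],-1)
    W=P@np.linalg.inv(p["view"]).T; W=W[...,:3]; W[z==0]=np.nan; return W
def proj(p,X):
    c=p["view"]@np.append(X,1); f=K(p); return p["cx"]-f*c[0]/c[2], p["cy"]+f*c[1]/c[2]
E
python3 - <<'E'
from h import *
print({k:(np.round(v,3).tolist() if not isinstance(v,str) else v) for k,v in manip.observe().items()}, manip.tcp_to_grasp)
for n in ["top","side"]:
    p=capture(n); W=cloud(p); print(n,[ (k,v) for k,v in p.items() if k not in("pixels","z_map","view")]); 
    np.save(n+"W.npy",W); cv2.imwrite(f"pics/{n}.png",p["pixels"])
    for t in ["roller_a","plate","rack","repair_box","glue","caul","weight"]:
        for d in spotter.find_in(p,t)[:4]:
            l,tp,w,h=d["rect"]; c,r=int(l+w/2),int(tp+h/2); print(t,round(d["confidence"],2),np.round(d["rect"]),np.round(W[min(r,383),min(c,511)],3))
E
```

```text
{'time_s': 0.0, 'joint_positions': [-78.129, 7.133, 94.637, 0.001, 78.351, -4.732], 'joint_velocities': [0.008, 0.034, 0.069, 0.002, 0.03, -0.094], 'joint_torque': [0.0, -42.361, -36.545, -0.0, 0.007, 0.0], 'eef_pos': [0.186, -0.622, 0.23], 'ee_rot': [[0.958, 0.286, -0.0], [0.286, -0.958, 0.002], [0.0, -0.002, -1.0]], 'ft_force': [0.387, 0.726, -0.227], 'torque': [-0.028, -0.025, -0.075], 'gripper_force': 0.0, 'gripper_width': 1.001} 0.0187
top [('vertical_fov', 44.560432088278176), ('cx', 256.7319309459743), ('cy', 186.18167190750074), ('shot', 1)]
roller_a 0.82 [334. 199.  22.  13.] [ 0.445 -0.257  0.143]
roller_a 0.64 [322. 155.  25.  13.] [ 0.565 -0.233  0.135]
plate 0.72 [226. 139.  54.  93.] [ 0.513 -0.012  0.042]
rack 0.62 [317. 145.  42.  83.] [ 0.509 -0.262  0.009]
repair_box 0.94 [ 91. 242.  44.  53.] [0.281 0.401 0.008]
repair_box 0.86 [158. 230.  28.  49.] [0.318 0.23  0.003]
repair_box 0.83 [143. 156.  33.  45.] [0.542 0.267 0.01 ]
repair_box 0.59 [124.  89.  42.  56.] [0.731 0.312 0.008]
glue 0.92 [ 97. 202.  19.  22.] [0.439 0.404 0.069]
glue 0.68 [332. 196.  23.  17.] [ 0.446 -0.256  0.118]
caul 0.96 [374. 164.  25.  35.] [ 0.52  -0.398  0.047]
weight 0.66 [ 99. 161.  13.  19.] [0.564 0.415 0.049]
side [('vertical_fov', 44.70439308920422), ('cx', 255.09780787538548), ('cy', 195.86596013315807), ('shot', 2)]
roller_a 0.86 [316. 136.  16.  31.] [ 0.448 -0.26   0.106]
roller_a 0.61 [283. 125.  14.  30.] [ 0.552 -0.235  0.112]
plate 0.79 [200. 168. 107.  72.] [ 0.515 -0.007  0.039]
rack 0.83 [268. 137.  74.  47.] [ 0.488 -0.227  0.071]
repair_box 0.94 [182. 330.  73.  52.] [0.299 0.386 0.01 ]
repair_box 0.7 [226. 264.  62.  60.] [0.334 0.201 0.005]
repair_box 0.65 [153. 235.  58.  55.] [0.55  0.254 0.008]
repair_box 0.57 [ 94. 214.  60.  46.] [0.741 0.29  0.006]
glue 0.8 [157. 302.  20.  38.] [0.423 0.417 0.07 ]
weight 0.83 [122. 287.  14.  22.] [0.553 0.424 0.041]
```

View pics/top.png

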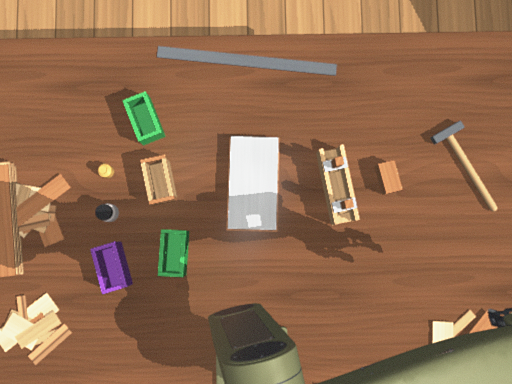

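View pics/side.png

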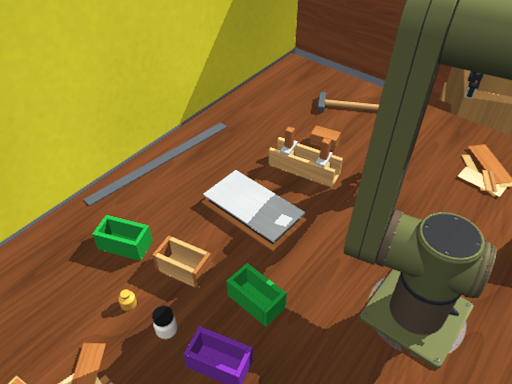

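Plate is at about (254,183) in the top view and the rack with both rollers at (340,185). The wooden repair box is at (158,179), and the other three boxes are green or purple. Next I fit the poses from the depth map.

```bash
cat >> h.py <<'E'
def rect(W,c,half,zlo,zhi):
    m=(abs(W[...,0]-c[0])<half[0])&(abs(W[...,1]-c[1])<half[1])&(W[...,2]>zlo)&(W[...,2]<zhi)
    P=W[m]; (a,b),(w,h),ang=cv2.minAreaRect((P[:,:2]*1000).astype(np.float32))
    if w<h: w,h,ang=h,w,ang+90
    ang=(ang+90)%180-90
    print(len(P),"ctr",round(a,1),round(b,1),"size",round(w,1),round(h,1),"ang",round(ang,1),"z med",round(np.median(P[:,2])*1000,1),"mean",np.round(P.mean(0)*1000,1))
E
python3 - <<'E'
from h import *
W=np.load("topW.npy")
for n,a in dict(plate=((.513,-.012),(.16,.1),.03,.05),rack=((.51,-.25),(.16,.07),.055,.073),rails2=((.51,-.25),(.16,.07),.05,.09),hA=((.445,-.257),(.04,.05),.12,.16),hB=((.56,-.233),(.04,.05),.12,.16),box=((.542,.267),(.09,.06),.055,.08)).items():
    print(n,end=' '); rect(W,*a)
E
```

```text
plate 4398 ctr 520.7 -10.9 size 270.3 139.9 ang -2.6 z med 38.5 mean [519.4 -10.9  38.6]
rack 639 ctr 509.0 -256.1 size 220.7 73.8 ang 10.1 z med 66.2 mean [ 507.5 -253.7   65.8]
rails2 958 ctr 509.0 -256.1 size 220.7 73.8 ang 10.1 z med 67.4 mean [ 506.5 -252.    67.7]
hA 92 ctr 448.3 -266.7 size 24.1 23.7 ang -80.7 z med 141.5 mean [ 448.  -265.3  140.1]
hB 92 ctr 564.7 -244.4 size 24.3 23.9 ang -78.5 z med 141.2 mean [ 563.7 -243.5  139.7]
box 571 ctr 532.5 262.5 size 131.1 73.2 ang 11.9 z med 66.2 mean [532.6 262.1  65.8]
```

```bash
cat >> h.py <<'E'
def st():
    s=manip.observe(); R=np.array(s["ee_rot"]); yaw=np.degrees(np.arctan2(R[1,1],R[0,1]))
    return s,np.array(s["eef_pos"])*1000,yaw
def go(x,y,z,yaw,n,start=None,m=None):
    "rows from start (x,y,z,yaw of tool y) ; turn first m rows"
    if start is None:
        s,p,y0=st(); start=(*p,y0)
    p=np.array(start[:3],float); y0=start[3]; m=m or n; R=np.zeros
    dyaw=(yaw-y0+180)%360-180; tgt=np.array([x,y,z],float); cur=p.copy(); a=y0; out=[]
    for i in range(n):
        d=(tgt-cur)/(n-i); A=np.radians(a); ty=np.array([np.cos(A),np.sin(A)]); tx=np.array([-ty[1],ty[0]])
        r=dict(tx=round(float(d[:2]@tx),1),ty=round(float(d[:2]@ty),1),tz=round(float(-d[2]),1))
        if i<m: r["turn"]=round(-np.radians(dyaw)/m,4); a-=np.degrees(r["turn"])
        cur+=np.array([*(r["tx"]*tx+r["ty"]*ty),-r["tz"]]); out.append(r)
    print(out,"end",np.round(cur,1),round(a,1)); return out,(*cur,a)
E
python3 - <<'E'
from h import *
print(st()[1:]); go(448.3,-266.7,215,10,12)
E
```

```text
(array([ 185.71901132, -622.90055422,  231.33351693]), np.float64(-73.39363831822955))
[{'tx': 29.5, 'ty': -22.2, 'tz': 1.4, 'turn': np.float64(-0.1213)}, {'tx': 31.9, 'ty': -18.5, 'tz': 1.4, 'turn': np.float64(-0.1213)}, {'tx': 33.9, 'ty': -14.5, 'tz': 1.4, 'turn': np.float64(-0.1213)}, {'tx': 35.4, 'ty': -10.2, 'tz': 1.3, 'turn': np.float64(-0.1213)}, {'tx': 36.4, 'ty': -5.9, 'tz': 1.4, 'turn': np.float64(-0.1213)}, {'tx': 36.8, 'ty': -1.4, 'tz': 1.3, 'turn': np.float64(-0.1213)}, {'tx': 36.8, 'ty': 3.0, 'tz': 1.4, 'turn': np.float64(-0.1213)}, {'tx': 36.1, 'ty': 7.4, 'tz': 1.3, 'turn': np.float64(-0.1213)}, {'tx': 35.0, 'ty': 11.8, 'tz': 1.4, 'turn': np.float64(-0.1213)}, {'tx': 33.3, 'ty': 15.9, 'tz': 1.3, 'turn': np.float64(-0.1213)}, {'tx': 31.1, 'ty': 19.8, 'tz': 1.4, 'turn': np.float64(-0.1213)}, {'tx': 28.4, 'ty': 23.5, 'tz': 1.3, 'turn': np.float64(-0.1213)}] end [ 448.3 -266.7  215. ] 10.0
```

Emit:
play_rows --increments '[{"tx": 29.5, "ty": -22.2, "tz": 1.4, "turn": -0.121}, {"tx": 31.9, "ty": -18.5, "tz": 1.4, "turn": -0.121}, {"tx": 33.9, "ty": -14.5, "tz": 1.4, "turn": -0.121}, {"tx": 35.4, "ty": -10.2, "tz": 1.3, "turn": -0.121}, {"tx": 36.4, "ty": -5.9, "tz": 1.4, "turn": -0.121}, {"tx": 36.8, "ty": -1.4, "tz": 1.3, "turn": -0.121}, {"tx": 36.8, "ty": 3, "tz": 1.4, "turn": -0.121}, {"tx": 36.1, "ty": 7.4, "tz": 1.3, "turn": -0.121}, {"tx": 35, "ty": 11.8, "tz": 1.4, "turn": -0.121}, {"tx": 33.3, "ty": 15.9, "tz": 1.3, "turn": -0.121}, {"tx": 31.1, "ty": 19.8, "tz": 1.4, "turn": -0.121}, {"tx": 28.4, "ty": 23.5, "tz": 1.3, "turn": -0.121}]'

```text
invalid input at $.increments[0]: expected keys grip, tx, ty, tz, turn
```

Emit:
play_rows --increments '[{"tx": 0}]'

```text
invalid input at $.increments[0]: expected keys grip, tx, ty, tz, turn
```

Run:
```python
from h import *
s,p,y=st(); print(p,y,s["ft_force"],s["joint_positions"])
q=capture("wrist"); W=cloud(q); cv2.imwrite("pics/w1.png",q["pixels"])
for n,a in dict(rack=((.51,-.25),(.16,.07),.06,.071),hA=((.445,-.257),(.04,.05),.137,.147),hB=((.56,-.233),(.04,.05),.137,.147)).items():
    print(n,end=' ')
    try: rect(W,*a)
    except Exception as e: print(e)
```

```text
[ 185.71901132 -622.90055422  231.33351693] -73.39363831822955 [ 0.37781177 -0.61202198  0.0514029 ] [-7.81278872e+01  7.09278192e+00  9.45546073e+01 -3.57202687e-04
  7.83510088e+01 -4.73417675e+00]
rack 0 ctr 0.0 0.0 size 0.0 0.0 ang 0.0 z med nan mean [nan nan nan]
hA 0 ctr 0.0 0.0 size 0.0 0.0 ang 0.0 z med nan mean [nan nan nan]
hB 0 ctr 0.0 0.0 size 0.0 0.0 ang 0.0 z med nan mean [nan nan nan]
  return _methods._mean(a, axis=axis, dtype=dtype,
  ret = ret.dtype.type(ret / rcount)
h.py:16: RuntimeWarning: Mean of empty slice.
  print(len(P),"ctr",round(a,1),round(b,1),"size",round(w,1),round(h,1),"ang",round(ang,1),"z med",round(np.median(P[:,2])*1000,1),"mean",np.round(P.mean(0)*1000,1))
  ret = um.true_divide(
```

View pics/w1.png

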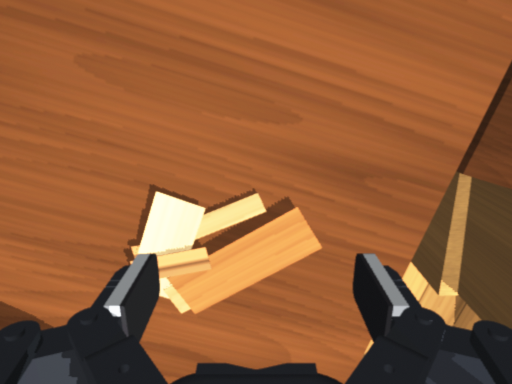

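The call was refused because every row needs all five keys. The picture shows only the scrap bin and offcuts under the start pose.

Emit:
play_rows --increments '[{"grip": 85, "tx": 29.5, "ty": -22.2, "tz": 1.4, "turn": -0.121}, {"grip": 85, "tx": 31.9, "ty": -18.5, "tz": 1.4, "turn": -0.121}, {"grip": 85, "tx": 33.9, "ty": -14.5, "tz": 1.4, "turn": -0.121}, {"grip": 85, "tx": 35.4, "ty": -10.2, "tz": 1.3, "turn": -0.121}, {"grip": 85, "tx": 36.4, "ty": -5.9, "tz": 1.4, "turn": -0.121}, {"grip": 85, "tx": 36.8, "ty": -1.4, "tz": 1.3, "turn": -0.121}, {"grip": 85, "tx": 36.8, "ty": 3, "tz": 1.4, "turn": -0.121}, {"grip": 85, "tx": 36.1, "ty": 7.4, "tz": 1.3, "turn": -0.121}, {"grip": 85, "tx": 35, "ty": 11.8, "tz": 1.4, "turn": -0.121}, {"grip": 85, "tx": 33.3, "ty": 15.9, "tz": 1.3, "turn": -0.121}, {"grip": 85, "tx": 31.1, "ty": 19.8, "tz": 1.4, "turn": -0.121}, {"grip": 85, "tx": 28.4, "ty": 23.5, "tz": 1.3, "turn": -0.121}]'

```text
time_s: 2.05
eef_pos: [0.4497, -0.2658, 0.2152]
ee_rot: [[-0.175, 0.985, 0.001], [0.985, 0.175, -0.0], [-0.0, 0.0, -1.0]]
ft_force: [-0.4, -0.9, 0.6]
gripper_width: 0.999
gripper_force: 0.0
```

Emit:
play_rows --increments '[{"grip": 85, "tx": 0, "ty": 0, "tz": 0, "turn": 0}]'

```text
time_s: 2.15
eef_pos: [0.4506, -0.2642, 0.215]
ee_rot: [[-0.176, 0.984, 0.001], [0.984, 0.176, 0.001], [0.001, 0.001, -1.0]]
ft_force: [0.4, -0.6, -0.2]
gripper_width: 0.996
gripper_force: 0.0
```

```bash
python3 -W ignore - <<'E'
from h import *
s,p,y=st(); print(p,y,s["ft_force"],s["joint_positions"])
q=capture("wrist"); W=cloud(q); cv2.imwrite("pics/w2.png",q["pixels"])
for n,a in dict(rack=((.51,-.25),(.16,.07),.06,.071),hA=((.445,-.257),(.04,.05),.137,.147),hB=((.56,-.233),(.04,.05),.137,.147)).items():
    print(n,end=' ')
    try: rect(W,*a)
    except Exception as e: print(e)
E
```

```text
[ 450.61206217 -264.21042066  214.9920168 ] 10.149699291063438 [ 0.43786312 -0.57061204 -0.16794644] [-3.63088547e+01 -8.64945721e+00  1.11720837e+02  6.70227385e-02
  7.69327902e+01 -4.64737284e+01]
rack 4960 ctr 509.1 -257.2 size 219.9 72.0 ang 9.9 z med 66.1 mean [ 498.8 -250.8   66. ]
hA 1135 ctr 448.8 -268.0 size 23.7 23.6 ang 11.7 z med 142.0 mean [ 448.7 -267.   141.8]
hB 1207 ctr 564.7 -246.1 size 23.9 23.5 ang 11.9 z med 141.9 mean [ 563.8 -245.5  141.6]
```

View pics/w2.png

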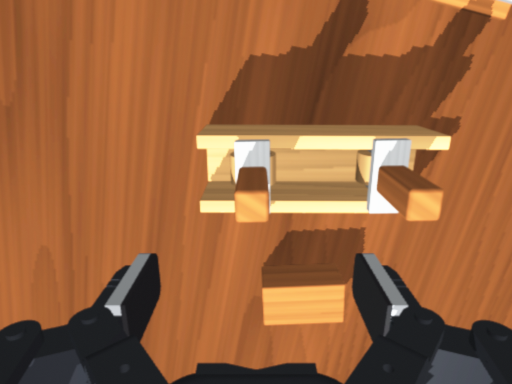

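Wrist view shows both handles, at about (252,195) and (415,195), hanging in the rack. I'll descend onto the first roller and grip it.

Emit:
play_rows --increments '[{"grip": 85, "tx": -3.4, "ty": -2.4, "tz": 25, "turn": -0.015}, {"grip": 85, "tx": 0, "ty": 0, "tz": 30, "turn": 0}, {"grip": 85, "tx": 0, "ty": 0, "tz": 30, "turn": 0}, {"grip": 85, "tx": 0, "ty": 0, "tz": 28, "turn": 0}, {"grip": 85, "tx": 0, "ty": 0, "tz": 0, "turn": 0}, {"grip": 15, "tx": 0, "ty": 0, "tz": 0, "turn": 0}, {"grip": 15, "tx": 0, "ty": 0, "tz": 0, "turn": 0}, {"grip": 15, "tx": 0, "ty": 0, "tz": 0, "turn": 0}, {"grip": 15, "tx": 0, "ty": 0, "tz": 0, "turn": 0}, {"grip": 15, "tx": 0, "ty": 0, "tz": 0, "turn": 0}, {"grip": 15, "tx": 0, "ty": 0, "tz": 0, "turn": 0}]'

```text
time_s: 3.3
eef_pos: [0.448, -0.2715, 0.1036]
ee_rot: [[-0.185, 0.983, 0.002], [0.983, 0.185, -0.002], [-0.002, 0.002, -1.0]]
ft_force: [0.1, 0.2, 6.0]
gripper_width: 0.273
gripper_force: 60.6
```

Run:
```python
from h import *
s,p,y=st();print(p,y); go(420.8,-6.4,160,-2.6,7,start=(p[0],p[1],p[2]+90,y))
```

```text
[ 447.97613188 -271.47844341  103.56473231] 10.661345058076519
[{'tx': 37.9, 'ty': 3.2, 'tz': 4.8, 'turn': np.float64(0.0331)}, {'tx': 38.0, 'ty': 1.9, 'tz': 4.8, 'turn': np.float64(0.0331)}, {'tx': 38.1, 'ty': 0.7, 'tz': 4.8, 'turn': np.float64(0.0331)}, {'tx': 38.1, 'ty': -0.6, 'tz': 4.8, 'turn': np.float64(0.0331)}, {'tx': 38.0, 'ty': -1.8, 'tz': 4.8, 'turn': np.float64(0.0331)}, {'tx': 37.9, 'ty': -3.1, 'tz': 4.8, 'turn': np.float64(0.0331)}, {'tx': 37.9, 'ty': -4.4, 'tz': 4.8, 'turn': np.float64(0.0331)}] end [420.8  -6.4 160. ] -2.6
```

Emit:
play_rows --increments '[{"grip": 15, "tx": 0, "ty": 0, "tz": -20, "turn": 0}, {"grip": 15, "tx": 0, "ty": 0, "tz": -35, "turn": 0}, {"grip": 15, "tx": 0, "ty": 0, "tz": -35, "turn": 0}]'

```text
time_s: 3.6
eef_pos: [0.4458, -0.2698, 0.1907]
ee_rot: [[-0.185, 0.983, -0.004], [0.983, 0.185, 0.003], [0.003, -0.003, -1.0]]
ft_force: [0.8, -1.8, -3.5]
gripper_width: 0.273
gripper_force: 59.8
```

Emit:
play_rows --increments '[{"grip": 15, "tx": 38, "ty": 3.2, "tz": 4.8, "turn": 0.033}, {"grip": 15, "tx": 38, "ty": 1.9, "tz": 4.8, "turn": 0.033}, {"grip": 15, "tx": 38, "ty": 0.7, "tz": 4.8, "turn": 0.033}, {"grip": 15, "tx": 38, "ty": -0.6, "tz": 4.8, "turn": 0.033}, {"grip": 15, "tx": 38, "ty": -1.8, "tz": 4.8, "turn": 0.033}, {"grip": 15, "tx": 38, "ty": -3.1, "tz": 4.8, "turn": 0.033}, {"grip": 15, "tx": 38, "ty": -4.4, "tz": 4.8, "turn": 0.033}, {"grip": 15, "tx": 0, "ty": 0, "tz": 0, "turn": 0}, {"grip": 15, "tx": 0, "ty": 0, "tz": 10, "turn": 0}, {"grip": 15, "tx": 0, "ty": 0, "tz": 5, "turn": 0}, {"grip": 15, "tx": 0, "ty": 0, "tz": 0, "turn": 0}, {"grip": 15, "tx": 0, "ty": 0, "tz": 0, "turn": 0}]'

```text
time_s: 4.8
eef_pos: [0.4198, -0.0065, 0.143]
ee_rot: [[0.047, 0.999, -0.001], [0.999, -0.047, 0.0], [0.0, -0.001, -1.0]]
ft_force: [0.0, -0.7, -2.6]
gripper_width: 0.274
gripper_force: 59.7
```

Run:
```python
from h import *
s,p,y=st();print(p,y,s["ft_force"],s["torque"])
```

```text
[419.77358548  -6.50217934 142.96200247] -2.6769455920877654 [ 8.40620622e-04 -6.71656568e-01 -2.60753279e+00] [-0.01466229 -0.01729965 -0.00757261]
```

Emit:
play_rows --increments '[{"grip": 15, "tx": 0, "ty": 0, "tz": 6, "turn": 0}, {"grip": 15, "tx": 0, "ty": 0, "tz": 6, "turn": 0}, {"grip": 15, "tx": 0, "ty": 0, "tz": 0, "turn": 0}, {"grip": 15, "tx": 0, "ty": 0, "tz": 0, "turn": 0}]'

```text
time_s: 5.2
eef_pos: [0.4197, -0.0057, 0.1311]
ee_rot: [[0.045, 0.999, -0.001], [0.999, -0.045, 0.0], [0.0, -0.001, -1.0]]
ft_force: [0.6, 0.3, -3.3]
gripper_width: 0.273
gripper_force: 59.6
```

Emit:
play_rows --increments '[{"grip": 15, "tx": 0, "ty": 0, "tz": 1, "turn": 0}, {"grip": 15, "tx": 0, "ty": 0, "tz": 0, "turn": 0}]'

```text
time_s: 5.4
eef_pos: [0.42, -0.0057, 0.1305]
ee_rot: [[0.045, 0.999, 0.0], [0.999, -0.045, -0.0], [-0.0, 0.0, -1.0]]
ft_force: [0.0, -0.0, -3.5]
gripper_width: 0.272
gripper_force: 59.6
```

Emit:
play_rows --increments '[{"grip": 15, "tx": 0, "ty": 0, "tz": 1, "turn": 0}, {"grip": 15, "tx": 0, "ty": 0, "tz": 0, "turn": 0}]'

```text
time_s: 5.6
eef_pos: [0.4199, -0.0056, 0.1294]
ee_rot: [[0.045, 0.999, -0.0], [0.999, -0.045, 0.0], [0.0, -0.0, -1.0]]
ft_force: [0.0, -0.5, -3.7]
gripper_width: 0.274
gripper_force: 59.6
```

Emit:
play_rows --increments '[{"grip": 15, "tx": 0, "ty": 0, "tz": 1, "turn": 0}, {"grip": 15, "tx": 0, "ty": 0, "tz": 1, "turn": 0}, {"grip": 15, "tx": 0, "ty": 0, "tz": 0, "turn": 0}]'

```text
time_s: 5.9
eef_pos: [0.4198, -0.0057, 0.1272]
ee_rot: [[0.045, 0.999, -0.0], [0.999, -0.045, 0.0], [0.0, -0.0, -1.0]]
ft_force: [-0.2, 0.3, -2.6]
gripper_width: 0.279
gripper_force: 59.6
```

Emit:
play_rows --increments '[{"grip": 15, "tx": 0, "ty": 0, "tz": 1, "turn": 0}, {"grip": 15, "tx": 0, "ty": 0, "tz": 0, "turn": 0}]'

```text
time_s: 6.1
eef_pos: [0.4198, -0.0057, 0.1263]
ee_rot: [[0.045, 0.999, -0.0], [0.999, -0.045, 0.0], [0.0, -0.0, -1.0]]
ft_force: [-0.4, 0.6, -3.5]
gripper_width: 0.275
gripper_force: 59.6
```

Emit:
play_rows --increments '[{"grip": 15, "tx": 0, "ty": 0, "tz": 1, "turn": 0}, {"grip": 15, "tx": 0, "ty": 0, "tz": 0, "turn": 0}]'

```text
time_s: 6.3
eef_pos: [0.42, -0.0057, 0.1255]
ee_rot: [[0.045, 0.999, 0.0], [0.999, -0.045, -0.0], [-0.0, 0.0, -1.0]]
ft_force: [-0.6, -0.4, -2.5]
gripper_width: 0.276
gripper_force: 59.7
```

Emit:
play_rows --increments '[{"grip": 15, "tx": 0, "ty": 0, "tz": 1, "turn": 0}, {"grip": 15, "tx": 0, "ty": 0, "tz": 0, "turn": 0}]'

```text
time_s: 6.5
eef_pos: [0.4203, -0.0057, 0.125]
ee_rot: [[0.045, 0.999, 0.001], [0.999, -0.045, -0.0], [0.0, 0.001, -1.0]]
ft_force: [-0.1, 0.4, -1.3]
gripper_width: 0.27
gripper_force: 60.1
```

Emit:
play_rows --increments '[{"grip": 15, "tx": 0, "ty": 0, "tz": 0.8, "turn": 0}, {"grip": 15, "tx": 0, "ty": 0, "tz": 0, "turn": 0}, {"grip": 15, "tx": 0, "ty": 0, "tz": 0, "turn": 0}]'

```text
time_s: 6.8
eef_pos: [0.4205, -0.0057, 0.1244]
ee_rot: [[0.045, 0.999, 0.002], [0.999, -0.045, -0.0], [0.0, 0.002, -1.0]]
ft_force: [0.1, 0.3, 2.1]
gripper_width: 0.27
gripper_force: 60.4
```

Emit:
play_rows --increments '[{"grip": 15, "tx": 0, "ty": 2, "tz": 0, "turn": 0}, {"grip": 15, "tx": 0, "ty": 2, "tz": 0, "turn": 0}, {"grip": 15, "tx": 0, "ty": 0, "tz": 0, "turn": 0}]'

```text
time_s: 7.1
eef_pos: [0.4246, -0.0059, 0.1241]
ee_rot: [[0.045, 0.999, 0.001], [0.999, -0.045, -0.0], [0.0, 0.001, -1.0]]
ft_force: [0.0, -0.5, 3.1]
gripper_width: 0.272
gripper_force: 60.7
```

Emit:
play_rows --increments '[{"grip": 15, "tx": 0, "ty": 2, "tz": 0, "turn": 0}, {"grip": 15, "tx": 0, "ty": 2, "tz": 0, "turn": 0}, {"grip": 15, "tx": 0, "ty": 0, "tz": 0, "turn": 0}]'

```text
time_s: 7.4
eef_pos: [0.4285, -0.0061, 0.1239]
ee_rot: [[0.045, 0.999, 0.001], [0.999, -0.045, -0.0], [0.0, 0.001, -1.0]]
ft_force: [0.7, 1.3, 4.1]
gripper_width: 0.274
gripper_force: 60.8
```

Emit:
play_rows --increments '[{"grip": 15, "tx": 0, "ty": 2.5, "tz": -0.3, "turn": 0}, {"grip": 15, "tx": 0, "ty": 2.5, "tz": 0, "turn": 0}, {"grip": 15, "tx": 0, "ty": 0, "tz": 0, "turn": 0}]'

```text
time_s: 7.7
eef_pos: [0.4333, -0.0063, 0.124]
ee_rot: [[0.045, 0.999, 0.001], [0.999, -0.045, -0.0], [0.0, 0.001, -1.0]]
ft_force: [0.7, 0.8, 4.7]
gripper_width: 0.272
gripper_force: 60.8
```

Emit:
play_rows --increments '[{"grip": 15, "tx": 0, "ty": 3, "tz": -0.3, "turn": 0}, {"grip": 15, "tx": 0, "ty": 3, "tz": 0, "turn": 0}, {"grip": 15, "tx": 0, "ty": 0, "tz": 0, "turn": 0}]'

```text
time_s: 8.0
eef_pos: [0.4393, -0.0065, 0.1242]
ee_rot: [[0.045, 0.999, 0.0], [0.999, -0.045, 0.0], [0.0, 0.0, -1.0]]
ft_force: [-0.2, -0.1, 3.3]
gripper_width: 0.275
gripper_force: 60.7
```

Emit:
play_rows --increments '[{"grip": 15, "tx": 0, "ty": 4, "tz": 0, "turn": 0}, {"grip": 15, "tx": 0, "ty": 4, "tz": 0, "turn": 0}, {"grip": 15, "tx": 0, "ty": 4, "tz": 0, "turn": 0}, {"grip": 15, "tx": 0, "ty": 0, "tz": 0, "turn": 0}]'

```text
time_s: 8.4
eef_pos: [0.4515, -0.0071, 0.1243]
ee_rot: [[0.045, 0.999, 0.0], [0.999, -0.045, 0.0], [0.0, 0.0, -1.0]]
ft_force: [0.3, 0.8, 3.7]
gripper_width: 0.28
gripper_force: 60.6
```

Emit:
play_rows --increments '[{"grip": 15, "tx": 0, "ty": 5, "tz": 0, "turn": 0}, {"grip": 15, "tx": 0, "ty": 5, "tz": 0, "turn": 0}, {"grip": 15, "tx": 0, "ty": 5, "tz": 0, "turn": 0}, {"grip": 15, "tx": 0, "ty": 5, "tz": 0, "turn": 0}, {"grip": 15, "tx": 0, "ty": 5, "tz": 0, "turn": 0}, {"grip": 15, "tx": 0, "ty": 0, "tz": 0, "turn": 0}]'

```text
time_s: 9.0
eef_pos: [0.4766, -0.0082, 0.1243]
ee_rot: [[0.045, 0.999, 0.001], [0.999, -0.045, 0.0], [0.0, 0.001, -1.0]]
ft_force: [-0.0, -0.6, 2.7]
gripper_width: 0.267
gripper_force: 60.5
```

Emit:
play_rows --increments '[{"grip": 15, "tx": 0, "ty": 6, "tz": 0, "turn": 0}, {"grip": 15, "tx": 0, "ty": 6, "tz": 0, "turn": 0}, {"grip": 15, "tx": 0, "ty": 6, "tz": 0, "turn": 0}, {"grip": 15, "tx": 0, "ty": 6, "tz": 0, "turn": 0}, {"grip": 15, "tx": 0, "ty": 6, "tz": 0, "turn": 0}, {"grip": 15, "tx": 0, "ty": 6, "tz": 0, "turn": 0}, {"grip": 15, "tx": 0, "ty": 6, "tz": 0, "turn": 0}, {"grip": 15, "tx": 0, "ty": 6, "tz": 0, "turn": 0}, {"grip": 15, "tx": 0, "ty": 0, "tz": 0, "turn": 0}]'

```text
time_s: 9.9
eef_pos: [0.5247, -0.0104, 0.1244]
ee_rot: [[0.045, 0.999, 0.001], [0.999, -0.045, -0.0], [0.0, 0.001, -1.0]]
ft_force: [0.6, 0.7, 3.1]
gripper_width: 0.276
gripper_force: 60.5
```

Emit:
play_rows --increments '[{"grip": 15, "tx": 0, "ty": 6, "tz": 0, "turn": 0}, {"grip": 15, "tx": 0, "ty": 6, "tz": 0, "turn": 0}, {"grip": 15, "tx": 0, "ty": 6, "tz": 0, "turn": 0}, {"grip": 15, "tx": 0, "ty": 6, "tz": 0, "turn": 0}, {"grip": 15, "tx": 0, "ty": 6, "tz": 0, "turn": 0}, {"grip": 15, "tx": 0, "ty": 6, "tz": 0, "turn": 0}, {"grip": 15, "tx": 0, "ty": 6, "tz": 0, "turn": 0}, {"grip": 15, "tx": 0, "ty": 6, "tz": 0, "turn": 0}, {"grip": 15, "tx": 0, "ty": 0, "tz": 0, "turn": 0}]'

```text
time_s: 10.8
eef_pos: [0.5727, -0.0125, 0.1243]
ee_rot: [[0.045, 0.999, 0.001], [0.999, -0.045, -0.0], [0.0, 0.001, -1.0]]
ft_force: [0.3, 1.1, 3.2]
gripper_width: 0.274
gripper_force: 60.6
```

Emit:
play_rows --increments '[{"grip": 15, "tx": 0, "ty": 6, "tz": 0, "turn": 0}, {"grip": 15, "tx": 0, "ty": 6, "tz": 0, "turn": 0}, {"grip": 15, "tx": 0, "ty": 6, "tz": 0, "turn": 0}, {"grip": 15, "tx": 0, "ty": 6, "tz": 0, "turn": 0}, {"grip": 15, "tx": 0, "ty": 6, "tz": 0, "turn": 0}, {"grip": 15, "tx": 0, "ty": 6, "tz": 0, "turn": 0}, {"grip": 15, "tx": 0, "ty": 6, "tz": 0, "turn": 0}, {"grip": 15, "tx": 0, "ty": 6, "tz": 0, "turn": 0}, {"grip": 15, "tx": 0, "ty": 0, "tz": 0, "turn": 0}]'

```text
time_s: 11.7
eef_pos: [0.6206, -0.0148, 0.1243]
ee_rot: [[0.045, 0.999, 0.001], [0.999, -0.045, -0.0], [0.0, 0.001, -1.0]]
ft_force: [0.5, 0.7, 2.9]
gripper_width: 0.272
gripper_force: 60.6
```

Run:
```python
from h import *
s,p,y=st();print(p,y,s["ft_force"]); go(448,-271.5,185,10.7,10,start=(p[0],p[1],195,y))
```

```text
[620.64072097 -14.75338091 124.31312813] -2.580731551098555 [0.51619795 0.74351725 2.92391329]
[{'tx': -26.4, 'ty': -16.1, 'tz': 1.0, 'turn': np.float64(-0.0232)}, {'tx': -26.0, 'ty': -16.7, 'tz': 1.0, 'turn': np.float64(-0.0232)}, {'tx': -25.7, 'ty': -17.3, 'tz': 1.0, 'turn': np.float64(-0.0232)}, {'tx': -25.2, 'ty': -17.9, 'tz': 1.0, 'turn': np.float64(-0.0232)}, {'tx': -24.8, 'ty': -18.5, 'tz': 1.0, 'turn': np.float64(-0.0232)}, {'tx': -24.4, 'ty': -19.0, 'tz': 1.0, 'turn': np.float64(-0.0232)}, {'tx': -24.0, 'ty': -19.6, 'tz': 1.0, 'turn': np.float64(-0.0232)}, {'tx': -23.5, 'ty': -20.2, 'tz': 1.0, 'turn': np.float64(-0.0232)}, {'tx': -23.0, 'ty': -20.7, 'tz': 1.0, 'turn': np.float64(-0.0232)}, {'tx': -22.5, 'ty': -21.2, 'tz': 1.0, 'turn': np.float64(-0.0232)}] end [ 448.  -271.5  185. ] 10.7
```

Emit:
play_rows --increments '[{"grip": 15, "tx": 0, "ty": 0, "tz": -20, "turn": 0}, {"grip": 15, "tx": 0, "ty": 0, "tz": -30, "turn": 0}, {"grip": 15, "tx": 0, "ty": 0, "tz": -21, "turn": 0}]'

```text
time_s: 12.0
eef_pos: [0.6187, -0.0148, 0.1943]
ee_rot: [[0.045, 0.999, -0.003], [0.999, -0.045, -0.0], [-0.0, -0.003, -1.0]]
ft_force: [-0.0, 0.7, -2.9]
gripper_width: 0.275
gripper_force: 60.1
```

Emit:
play_rows --increments '[{"grip": 15, "tx": -26.4, "ty": -16.1, "tz": 0.5, "turn": -0.023}, {"grip": 15, "tx": -26, "ty": -16.7, "tz": 0.5, "turn": -0.023}, {"grip": 15, "tx": -25.7, "ty": -17.3, "tz": 0.5, "turn": -0.023}, {"grip": 15, "tx": -25.2, "ty": -17.9, "tz": 0.5, "turn": -0.023}, {"grip": 15, "tx": -24.8, "ty": -18.5, "tz": 0.5, "turn": -0.023}, {"grip": 15, "tx": -24.4, "ty": -19, "tz": 0.5, "turn": -0.023}, {"grip": 15, "tx": -24, "ty": -19.6, "tz": 0.5, "turn": -0.023}, {"grip": 15, "tx": -23.5, "ty": -20.2, "tz": 0.5, "turn": -0.023}, {"grip": 15, "tx": -23, "ty": -20.7, "tz": 0.5, "turn": -0.023}, {"grip": 15, "tx": -22.5, "ty": -21.2, "tz": 0.5, "turn": -0.023}, {"grip": 15, "tx": 0, "ty": 0, "tz": 0, "turn": 0}, {"grip": 15, "tx": 0, "ty": 0, "tz": 0, "turn": 0}]'

```text
time_s: 13.2
eef_pos: [0.4456, -0.271, 0.1883]
ee_rot: [[-0.182, 0.983, -0.003], [0.983, 0.182, 0.002], [0.003, -0.002, -1.0]]
ft_force: [1.0, 0.2, -2.8]
gripper_width: 0.275
gripper_force: 60.2
```

Emit:
play_rows --increments '[{"grip": 15, "tx": 0, "ty": 0, "tz": 0, "turn": 0}]'

```text
time_s: 13.3
eef_pos: [0.4465, -0.2704, 0.189]
ee_rot: [[-0.184, 0.983, -0.002], [0.983, 0.184, 0.001], [0.002, -0.001, -1.0]]
ft_force: [-0.3, 0.4, -4.0]
gripper_width: 0.273
gripper_force: 60.2
```

Emit:
play_rows --increments '[{"grip": 15, "tx": -1, "ty": 1, "tz": 20, "turn": 0}, {"grip": 15, "tx": 0, "ty": 0, "tz": 20, "turn": 0}, {"grip": 15, "tx": 0, "ty": 0, "tz": 15, "turn": 0}, {"grip": 15, "tx": 0, "ty": 0, "tz": 15, "turn": 0}, {"grip": 15, "tx": 0, "ty": 0, "tz": 9, "turn": 0}, {"grip": 15, "tx": 0, "ty": 0, "tz": 0, "turn": 0}]'

```text
time_s: 13.9
eef_pos: [0.4472, -0.2712, 0.1094]
ee_rot: [[-0.184, 0.983, -0.003], [0.983, 0.184, 0.002], [0.002, -0.002, -1.0]]
ft_force: [-1.0, 0.9, -3.0]
gripper_width: 0.271
gripper_force: 60.0
```

Emit:
play_rows --increments '[{"grip": 15, "tx": 0, "ty": 0, "tz": 3, "turn": 0}, {"grip": 15, "tx": 0, "ty": 0, "tz": 2.5, "turn": 0}, {"grip": 15, "tx": 0, "ty": 0, "tz": 0, "turn": 0}]'

```text
time_s: 14.2
eef_pos: [0.4482, -0.2723, 0.1061]
ee_rot: [[-0.184, 0.983, 0.0], [0.983, 0.184, -0.0], [-0.0, 0.0, -1.0]]
ft_force: [0.4, 0.1, -3.7]
gripper_width: 0.272
gripper_force: 60.0
```

Emit:
play_rows --increments '[{"grip": 15, "tx": 0, "ty": 0, "tz": 1.5, "turn": 0}, {"grip": 15, "tx": 0, "ty": 0, "tz": 0, "turn": 0}, {"grip": 15, "tx": 0, "ty": 0, "tz": 0, "turn": 0}]'

```text
time_s: 14.5
eef_pos: [0.448, -0.2721, 0.1044]
ee_rot: [[-0.184, 0.983, 0.0], [0.983, 0.184, -0.0], [-0.0, 0.0, -1.0]]
ft_force: [0.6, -0.4, -3.1]
gripper_width: 0.274
gripper_force: 60.0
```

Emit:
play_rows --increments '[{"grip": 85, "tx": 0, "ty": 0, "tz": 0, "turn": 0}, {"grip": 85, "tx": 0, "ty": 0, "tz": 0, "turn": 0}, {"grip": 85, "tx": 0, "ty": 0, "tz": 0, "turn": 0}, {"grip": 85, "tx": 0, "ty": 0, "tz": 0, "turn": 0}, {"grip": 85, "tx": 0, "ty": 0, "tz": -20, "turn": 0}, {"grip": 85, "tx": 0, "ty": 0, "tz": -30, "turn": 0}, {"grip": 85, "tx": 0, "ty": 0, "tz": -40, "turn": 0}, {"grip": 85, "tx": 0, "ty": 0, "tz": -20, "turn": 0}, {"grip": 85, "tx": 0, "ty": 0, "tz": 0, "turn": 0}, {"grip": 85, "tx": 0, "ty": 0, "tz": 0, "turn": 0}]'

```text
time_s: 15.5
eef_pos: [0.448, -0.272, 0.2142]
ee_rot: [[-0.184, 0.983, 0.0], [0.983, 0.184, -0.0], [-0.0, 0.0, -1.0]]
ft_force: [-0.4, -0.0, -0.5]
gripper_width: 0.996
gripper_force: 0.0
```

```bash
python3 -W ignore - <<'E'
from h import *
s,p,y=st(); print(p,y,s["ft_force"])
q=capture("wrist"); W=cloud(q); cv2.imwrite("pics/w3.png",q["pixels"])
for n,a in dict(rack=((.51,-.25),(.16,.07),.06,.071),hA=((.445,-.257),(.04,.05),.137,.147),hB=((.56,-.233),(.04,.05),.137,.147)).items():
    print(n,end=' '); rect(W,*a)
go(564.2,-246.4,190,11.5,3)
E
```

```text
[ 447.97301002 -272.04535375  214.15457516] 10.600906399723797 [-0.44411905 -0.0241243  -0.48148363]
rack 5060 ctr 508.9 -257.5 size 219.8 72.5 ang 9.9 z med 66.2 mean [ 497.9 -251.1   66. ]
hA 1179 ctr 447.9 -268.6 size 24.0 23.4 ang 10.7 z med 142.0 mean [ 447.8 -267.8  141.8]
hB 1252 ctr 564.9 -246.1 size 24.3 23.4 ang 10.9 z med 141.9 mean [ 563.7 -245.6  141.6]
[{'tx': 1.1, 'ty': 39.8, 'tz': 7.6, 'turn': np.float64(-0.0052)}, {'tx': 0.9, 'ty': 39.8, 'tz': 7.6, 'turn': np.float64(-0.0052)}, {'tx': 0.7, 'ty': 39.8, 'tz': 7.7, 'turn': np.float64(-0.0052)}] end [ 564.2 -246.4  190. ] 11.5
```

View pics/w3.png

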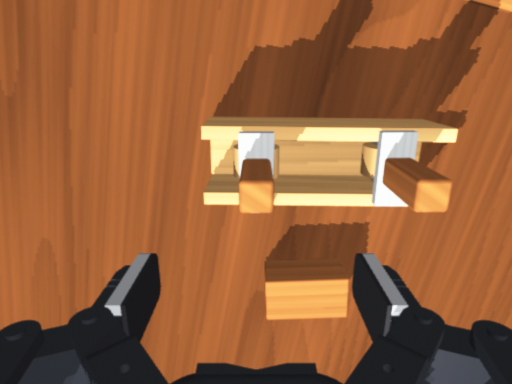

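Roller A hangs upright again: its handle is at (257,185) and the top is at z=142. Next is roller B.

Emit:
play_rows --increments '[{"grip": 85, "tx": 0.8, "ty": 39.8, "tz": 5, "turn": -0.003}, {"grip": 85, "tx": 0.8, "ty": 39.8, "tz": 5, "turn": 0}, {"grip": 85, "tx": 0.7, "ty": 39.8, "tz": 5, "turn": 0}, {"grip": 85, "tx": 0, "ty": 0, "tz": 0, "turn": 0}, {"grip": 85, "tx": 0, "ty": 0, "tz": 0, "turn": 0}]'

```text
time_s: 16.05
eef_pos: [0.5642, -0.2467, 0.1962]
ee_rot: [[-0.188, 0.982, -0.005], [0.982, 0.188, 0.002], [0.003, -0.004, -1.0]]
ft_force: [0.0, 0.1, 0.8]
gripper_width: 0.998
gripper_force: 0.0
```

Emit:
play_rows --increments '[{"grip": 85, "tx": 0, "ty": 0, "tz": 0, "turn": 0}]'

```text
time_s: 16.15
eef_pos: [0.5637, -0.2474, 0.1978]
ee_rot: [[-0.187, 0.982, -0.002], [0.982, 0.187, 0.001], [0.001, -0.002, -1.0]]
ft_force: [-0.2, -0.6, -0.6]
gripper_width: 0.995
gripper_force: 0.0
```

Emit:
play_rows --increments '[{"grip": 85, "tx": 0, "ty": 0.8, "tz": 25, "turn": 0}, {"grip": 85, "tx": 0, "ty": 0, "tz": 30, "turn": 0}, {"grip": 85, "tx": 0, "ty": 0, "tz": 30, "turn": 0}, {"grip": 85, "tx": 0, "ty": 0, "tz": 10, "turn": 0}, {"grip": 85, "tx": 0, "ty": 0, "tz": 0, "turn": 0}, {"grip": 15, "tx": 0, "ty": 0, "tz": 0, "turn": 0}, {"grip": 15, "tx": 0, "ty": 0, "tz": 0, "turn": 0}, {"grip": 15, "tx": 0, "ty": 0, "tz": 0, "turn": 0}, {"grip": 15, "tx": 0, "ty": 0, "tz": 0, "turn": 0}, {"grip": 15, "tx": 0, "ty": 0, "tz": 0, "turn": 0}, {"grip": 15, "tx": 0, "ty": 0, "tz": 0, "turn": 0}]'

```text
time_s: 17.25
eef_pos: [0.5661, -0.2478, 0.1055]
ee_rot: [[-0.187, 0.982, 0.001], [0.982, 0.187, -0.001], [-0.001, 0.001, -1.0]]
ft_force: [-2.2, 0.7, 5.3]
gripper_width: 0.277
gripper_force: 59.2
```

Run:
```python
from h import *
s,p,y=st();print(p,y); go(420.3,-6.0,160,-2.6,8,start=(p[0],p[1],p[2]+90,y))
```

```text
[ 566.10284857 -247.787206    105.45248625] 10.776461981538613
[{'tx': 33.1, 'ty': -12.3, 'tz': 4.4, 'turn': np.float64(0.0292)}, {'tx': 32.7, 'ty': -13.2, 'tz': 4.4, 'turn': np.float64(0.0292)}, {'tx': 32.3, 'ty': -14.2, 'tz': 4.4, 'turn': np.float64(0.0292)}, {'tx': 31.9, 'ty': -15.1, 'tz': 4.5, 'turn': np.float64(0.0292)}, {'tx': 31.5, 'ty': -16.0, 'tz': 4.4, 'turn': np.float64(0.0292)}, {'tx': 31.0, 'ty': -16.9, 'tz': 4.5, 'turn': np.float64(0.0292)}, {'tx': 30.4, 'ty': -17.8, 'tz': 4.4, 'turn': np.float64(0.0292)}, {'tx': 29.9, 'ty': -18.8, 'tz': 4.5, 'turn': np.float64(0.0292)}] end [420.2  -6.  160. ] -2.6
```

Emit:
play_rows --increments '[{"grip": 15, "tx": 0, "ty": 0, "tz": -20, "turn": 0}, {"grip": 15, "tx": 0, "ty": 0, "tz": -35, "turn": 0}, {"grip": 15, "tx": 0, "ty": 0, "tz": -35, "turn": 0}]'

```text
time_s: 17.55
eef_pos: [0.5643, -0.2467, 0.1924]
ee_rot: [[-0.187, 0.982, -0.004], [0.982, 0.187, 0.002], [0.003, -0.004, -1.0]]
ft_force: [0.8, -0.9, -3.8]
gripper_width: 0.276
gripper_force: 59.4
```

Emit:
play_rows --increments '[{"grip": 15, "tx": 33.1, "ty": -12.3, "tz": 4.4, "turn": 0.029}, {"grip": 15, "tx": 32.7, "ty": -13.2, "tz": 4.4, "turn": 0.029}, {"grip": 15, "tx": 32.3, "ty": -14.2, "tz": 4.4, "turn": 0.029}, {"grip": 15, "tx": 31.9, "ty": -15.1, "tz": 4.4, "turn": 0.029}, {"grip": 15, "tx": 31.5, "ty": -16, "tz": 4.4, "turn": 0.029}, {"grip": 15, "tx": 31, "ty": -16.9, "tz": 4.4, "turn": 0.029}, {"grip": 15, "tx": 30.4, "ty": -17.8, "tz": 4.4, "turn": 0.029}, {"grip": 15, "tx": 29.9, "ty": -18.8, "tz": 4.4, "turn": 0.029}, {"grip": 15, "tx": 0, "ty": 0, "tz": 10, "turn": 0}, {"grip": 15, "tx": 0, "ty": 0, "tz": 10, "turn": 0}, {"grip": 15, "tx": 0, "ty": 0, "tz": 5, "turn": 0}, {"grip": 15, "tx": 0, "ty": 0, "tz": 0, "turn": 0}]'

```text
time_s: 18.75
eef_pos: [0.4191, -0.0063, 0.1325]
ee_rot: [[0.045, 0.999, -0.003], [0.999, -0.045, 0.0], [0.0, -0.003, -1.0]]
ft_force: [0.3, -0.1, -3.7]
gripper_width: 0.273
gripper_force: 60.0
```

Emit:
play_rows --increments '[{"grip": 15, "tx": 0, "ty": 0, "tz": 0, "turn": 0}, {"grip": 15, "tx": 0, "ty": 0, "tz": 0, "turn": 0}]'

```text
time_s: 18.95
eef_pos: [0.4203, -0.0063, 0.1345]
ee_rot: [[0.045, 0.999, 0.001], [0.999, -0.045, -0.0], [-0.0, 0.001, -1.0]]
ft_force: [0.0, 0.1, -3.4]
gripper_width: 0.275
gripper_force: 60.0
```

Emit:
play_rows --increments '[{"grip": 15, "tx": 0, "ty": 0, "tz": 1.5, "turn": 0}, {"grip": 15, "tx": 0, "ty": 0, "tz": 1.5, "turn": 0}, {"grip": 15, "tx": 0, "ty": 0, "tz": 0, "turn": 0}]'

```text
time_s: 19.25
eef_pos: [0.4196, -0.0058, 0.1309]
ee_rot: [[0.044, 0.999, -0.0], [0.999, -0.044, 0.0], [0.0, -0.0, -1.0]]
ft_force: [-0.2, -0.3, -3.9]
gripper_width: 0.276
gripper_force: 60.0
```

Emit:
play_rows --increments '[{"grip": 15, "tx": 0, "ty": 0, "tz": 1, "turn": 0}, {"grip": 15, "tx": 0, "ty": 0, "tz": 0, "turn": 0}]'

```text
time_s: 19.45
eef_pos: [0.4196, -0.0058, 0.1299]
ee_rot: [[0.044, 0.999, -0.0], [0.999, -0.044, 0.0], [0.0, -0.0, -1.0]]
ft_force: [-0.0, -0.3, -3.4]
gripper_width: 0.274
gripper_force: 60.0
```

Baseline is about -3.5 N.

Emit:
play_rows --increments '[{"grip": 15, "tx": 0, "ty": 0, "tz": 1.2, "turn": 0}, {"grip": 15, "tx": 0, "ty": 0, "tz": 0, "turn": 0}]'

```text
time_s: 19.65
eef_pos: [0.4195, -0.0058, 0.1287]
ee_rot: [[0.044, 0.999, -0.0], [0.999, -0.044, 0.0], [0.0, -0.0, -1.0]]
ft_force: [-0.5, -0.4, -4.4]
gripper_width: 0.269
gripper_force: 60.0
```

Emit:
play_rows --increments '[{"grip": 15, "tx": 0, "ty": 0, "tz": 1.2, "turn": 0}, {"grip": 15, "tx": 0, "ty": 0, "tz": 0, "turn": 0}]'

```text
time_s: 19.85
eef_pos: [0.4197, -0.0058, 0.1277]
ee_rot: [[0.044, 0.999, 0.0], [0.999, -0.044, -0.0], [-0.0, 0.0, -1.0]]
ft_force: [-0.2, -0.0, -2.0]
gripper_width: 0.274
gripper_force: 60.1
```

Emit:
play_rows --increments '[{"grip": 15, "tx": 0, "ty": 0, "tz": 0.9, "turn": 0}, {"grip": 15, "tx": 0, "ty": 0, "tz": 0, "turn": 0}, {"grip": 15, "tx": 0, "ty": 0, "tz": 0, "turn": 0}]'

```text
time_s: 20.15
eef_pos: [0.4199, -0.0058, 0.1272]
ee_rot: [[0.044, 0.999, 0.001], [0.999, -0.044, -0.0], [-0.0, 0.001, -1.0]]
ft_force: [-0.5, -0.3, 1.1]
gripper_width: 0.273
gripper_force: 60.4
```

Emit:
play_rows --increments '[{"grip": 15, "tx": 0, "ty": 1.5, "tz": 0, "turn": 0}, {"grip": 15, "tx": 0, "ty": 1.5, "tz": 0, "turn": 0}, {"grip": 15, "tx": 0, "ty": 0, "tz": 0, "turn": 0}]'

```text
time_s: 20.45
eef_pos: [0.4233, -0.006, 0.1274]
ee_rot: [[0.044, 0.999, 0.001], [0.999, -0.044, -0.0], [-0.0, 0.001, -1.0]]
ft_force: [-0.7, 1.0, 3.6]
gripper_width: 0.275
gripper_force: 60.6
```

Emit:
play_rows --increments '[{"grip": 15, "tx": 0, "ty": 2, "tz": -0.5, "turn": 0}, {"grip": 15, "tx": 0, "ty": 2, "tz": -0.4, "turn": 0}, {"grip": 15, "tx": 0, "ty": 0, "tz": 0, "turn": 0}]'

```text
time_s: 20.75
eef_pos: [0.4272, -0.0062, 0.128]
ee_rot: [[0.044, 0.999, 0.001], [0.999, -0.044, -0.0], [-0.0, 0.001, -1.0]]
ft_force: [-0.1, 0.3, 2.8]
gripper_width: 0.274
gripper_force: 60.7
```

```bash
cat > fit.py <<'E'
from h import *
from scipy.optimize import least_squares
D=[(419.9,127.2,1.1),(423.3,127.4,3.6)]+eval(open("d.txt").read())
s_,p,y=st(); F0=-3.5
D=np.array(D); s=(D[:,0]-419.9); H=D[:,1]+(D[:,2]-F0)/5
def psi(s,p0):
    a=p0+s/22
    for _ in range(60): a=p0+(s+4.5*(np.cos(a)-np.cos(p0)))/22
    return a
r=least_squares(lambda v: np.append((v[0]+4.5*np.sin(psi(s,v[1]))-H)/.15,(v[0]-127.2)/.7),[127.2,.2])
zc,p0=r.x; print("zc,psi0",r.x,"res",np.round(zc+4.5*np.sin(psi(s,p0))-H,2),"Fc",np.round(D[-3:,2]-F0,1))
c=D[-1,0]-419.9; g=np.arange(c,211,5); T=zc+4.5*np.sin(psi(g,p0))-1.2
print("s",g[0],"now z",D[-1,1],"target z now",round(T[0],2)); print("tz per 5mm:",np.round(-np.diff(T),2).tolist()); print("psi end",psi(g,p0)[-1]-p0)
E
python3 - <<'E'
from h import *
s,p,y=st(); d=[(p[0],p[2],s["ft_force"][2])]; open("d.txt","w").write(str([tuple(map(float,d[0]))])); print(d)
E
python3 fit.py
```

```text
[(np.float64(427.21725455721116), np.float64(127.99085759856005), np.float64(2.8433520977752416))]
zc,psi0 [126.92849994   0.26656   ] res [-0.01 -0.09  0.11] Fc [4.6 7.1 6.3]
s 7.317254557211186 now z 127.99085759856005 target z now 128.17
tz per 5mm: [-0.71, -0.57, -0.42, -0.26, -0.1, 0.06, 0.22, 0.37, 0.52, 0.67, 0.8, 0.91, 0.99, 1.04, 1.03, 0.94, 0.77, 0.51, 0.17, -0.19, -0.53, -0.78, -0.95, -1.03, -1.04, -0.99, -0.9, -0.79, -0.66, -0.51, -0.36, -0.21, -0.05, 0.11, 0.27, 0.43, 0.58, 0.72, 0.84, 0.94]
psi end 9.023498033957567
```

Emit:
play_rows --increments '[{"grip": 15, "tx": 0, "ty": 2.5, "tz": -0.35, "turn": 0}, {"grip": 15, "tx": 0, "ty": 2.5, "tz": -0.3, "turn": 0}, {"grip": 15, "tx": 0, "ty": 2.5, "tz": -0.3, "turn": 0}, {"grip": 15, "tx": 0, "ty": 2.5, "tz": -0.25, "turn": 0}, {"grip": 15, "tx": 0, "ty": 0, "tz": 0, "turn": 0}]'

```text
time_s: 21.25
eef_pos: [0.4373, -0.0066, 0.1292]
ee_rot: [[0.044, 0.999, 0.001], [0.999, -0.044, -0.0], [0.0, 0.001, -1.0]]
ft_force: [-0.3, 0.1, 3.9]
gripper_width: 0.274
gripper_force: 61.0
```

```bash
cat > add.py <<'E'
from h import *
s,p,y=st(); L=eval(open("d.txt").read())+[tuple(map(float,(p[0],p[2],s["ft_force"][2])))]; open("d.txt","w").write(str(L))
exec(open("fit.py").read())
E
python3 add.py
```

```text
zc,psi0 [126.94147101   0.26340432] res [-0.01 -0.09  0.11 -0.  ] Fc [7.1 6.3 7.4]
s 17.442886021952347 now z 129.17781044649197 target z now 129.46
tz per 5mm: [-0.42, -0.26, -0.1, 0.06, 0.22, 0.37, 0.53, 0.67, 0.8, 0.91, 1.0, 1.04, 1.03, 0.94, 0.77, 0.5, 0.17, -0.2, -0.53, -0.79, -0.95, -1.03, -1.04, -0.99, -0.9, -0.79, -0.66, -0.51, -0.36, -0.2, -0.04, 0.12, 0.27, 0.43, 0.58, 0.72, 0.84, 0.95]
psi end 9.028976248539916
```

Emit:
play_rows --increments '[{"grip": 15, "tx": 0, "ty": 4, "tz": -0.45, "turn": 0}, {"grip": 15, "tx": 0, "ty": 4, "tz": -0.25, "turn": 0}, {"grip": 15, "tx": 0, "ty": 4, "tz": -0.12, "turn": 0}, {"grip": 15, "tx": 0, "ty": 4, "tz": -0.03, "turn": 0}, {"grip": 15, "tx": 0, "ty": 4, "tz": 0.05, "turn": 0}, {"grip": 15, "tx": 0, "ty": 0, "tz": 0, "turn": 0}]'

```text
time_s: 21.85
eef_pos: [0.4578, -0.0075, 0.1301]
ee_rot: [[0.044, 0.999, 0.002], [0.999, -0.044, -0.0], [0.0, 0.002, -1.0]]
ft_force: [0.7, 0.0, 3.9]
gripper_width: 0.273
gripper_force: 61.1
```

```bash
python3 add.py
```

```text
zc,psi0 [127.11172635   0.21778428] res [-0.04 -0.11  0.12  0.06 -0.03] Fc [6.3 7.4 7.4]
s 37.93481930760959 now z 130.1085177936155 target z now 130.37
tz per 5mm: [0.2, 0.36, 0.51, 0.65, 0.79, 0.9, 0.99, 1.04, 1.03, 0.96, 0.79, 0.54, 0.21, -0.16, -0.49, -0.76, -0.94, -1.03, -1.04, -1.0, -0.91, -0.8, -0.67, -0.53, -0.38, -0.22, -0.06, 0.1, 0.26, 0.41, 0.56, 0.7, 0.83, 0.94]
psi end 9.049843975546468
```

Emit:
play_rows --increments '[{"grip": 15, "tx": 0, "ty": 4, "tz": 0, "turn": 0}, {"grip": 15, "tx": 0, "ty": 4, "tz": 0.25, "turn": 0}, {"grip": 15, "tx": 0, "ty": 4, "tz": 0.34, "turn": 0}, {"grip": 15, "tx": 0, "ty": 4, "tz": 0.43, "turn": 0}, {"grip": 15, "tx": 0, "ty": 4, "tz": 0.5, "turn": 0}, {"grip": 15, "tx": 0, "ty": 0, "tz": 0, "turn": 0}]'

```text
time_s: 22.45
eef_pos: [0.4777, -0.0084, 0.1286]
ee_rot: [[0.044, 0.999, 0.002], [0.999, -0.044, -0.0], [0.0, 0.002, -1.0]]
ft_force: [1.1, 0.0, 5.3]
gripper_width: 0.276
gripper_force: 61.1
```

```bash
python3 add.py
```

```text
zc,psi0 [127.29353103   0.1637101 ] res [-0.09 -0.15  0.1   0.11  0.18 -0.14] Fc [7.4 7.4 8.8]
s 57.83926787172476 now z 128.60432898793346 target z now 129.01
tz per 5mm: [0.75, 0.87, 0.97, 1.03, 1.04, 0.98, 0.84, 0.61, 0.3, -0.06, -0.41, -0.7, -0.9, -1.01, -1.04, -1.01, -0.94, -0.83, -0.71, -0.57, -0.42, -0.26, -0.11, 0.05, 0.21, 0.37, 0.52, 0.67, 0.8, 0.91]
psi end 9.045612692106914
```

Emit:
play_rows --increments '[{"grip": 15, "tx": 0, "ty": 3, "tz": -0.05, "turn": 0}, {"grip": 15, "tx": 0, "ty": 3, "tz": 0.45, "turn": 0}, {"grip": 15, "tx": 0, "ty": 3, "tz": 0.5, "turn": 0}, {"grip": 15, "tx": 0, "ty": 3, "tz": 0.5, "turn": 0}, {"grip": 15, "tx": 0, "ty": 0, "tz": 0, "turn": 0}]'

```text
time_s: 22.95
eef_pos: [0.4892, -0.0089, 0.1268]
ee_rot: [[0.044, 0.999, 0.001], [0.999, -0.044, 0.0], [0.0, 0.001, -1.0]]
ft_force: [1.4, 0.7, 4.0]
gripper_width: 0.274
gripper_force: 61.1
```

```bash
python3 add.py
```

```text
zc,psi0 [127.29661814   0.16271741] res [-0.09 -0.15  0.1   0.11  0.18 -0.14 -0.01] Fc [7.4 8.8 7.5]
s 69.29346346961842 now z 126.82548017543313 target z now 127.12
tz per 5mm: [0.99, 1.04, 1.03, 0.95, 0.79, 0.53, 0.2, -0.16, -0.5, -0.77, -0.94, -1.03, -1.04, -1.0, -0.91, -0.8, -0.67, -0.53, -0.38, -0.22, -0.06, 0.1, 0.26, 0.42, 0.56, 0.71, 0.83, 0.94]
psi end 9.109331245113482
```

Emit:
play_rows --increments '[{"grip": 15, "tx": 0, "ty": 4, "tz": 0.55, "turn": 0}, {"grip": 15, "tx": 0, "ty": 4, "tz": 0.8, "turn": 0}, {"grip": 15, "tx": 0, "ty": 4, "tz": 0.82, "turn": 0}, {"grip": 15, "tx": 0, "ty": 4, "tz": 0.8, "turn": 0}, {"grip": 15, "tx": 0, "ty": 0, "tz": 0, "turn": 0}]'

```text
time_s: 23.45
eef_pos: [0.5051, -0.0096, 0.1237]
ee_rot: [[0.044, 0.999, 0.0], [0.999, -0.044, 0.0], [0.0, 0.0, -1.0]]
ft_force: [1.9, 1.0, 3.7]
gripper_width: 0.271
gripper_force: 61.1
```

```bash
python3 add.py
```

```text
zc,psi0 [127.29839578   0.1621334 ] res [-0.1  -0.15  0.1   0.11  0.18 -0.13 -0.   -0.01] Fc [8.8 7.5 7.2]
s 85.23628261440138 now z 123.65179408842802 target z now 123.88
tz per 5mm: [0.93, 0.75, 0.47, 0.13, -0.23, -0.56, -0.81, -0.96, -1.03, -1.03, -0.98, -0.89, -0.78, -0.64, -0.5, -0.35, -0.19, -0.03, 0.13, 0.29, 0.44, 0.59, 0.73, 0.85, 0.95]
psi end 9.151058462367574
```

Emit:
play_rows --increments '[{"grip": 15, "tx": 0, "ty": 4, "tz": 0.55, "turn": 0}, {"grip": 15, "tx": 0, "ty": 4, "tz": 0.63, "turn": 0}, {"grip": 15, "tx": 0, "ty": 4, "tz": 0.5, "turn": 0}, {"grip": 15, "tx": 0, "ty": 4, "tz": 0.25, "turn": 0}, {"grip": 15, "tx": 0, "ty": 0, "tz": 0, "turn": 0}]'

```text
time_s: 23.95
eef_pos: [0.5208, -0.0102, 0.1215]
ee_rot: [[0.044, 0.999, -0.0], [0.999, -0.044, 0.0], [0.0, -0.0, -1.0]]
ft_force: [0.6, 1.8, 3.6]
gripper_width: 0.275
gripper_force: 60.9
```

```bash
python3 add.py
```

```text
zc,psi0 [127.30472876   0.16141995] res [-0.09 -0.15  0.1   0.11  0.19 -0.13  0.01  0.   -0.05] Fc [7.5 7.2 7.1]
s 100.90140265792354 now z 121.52644222879528 target z now 121.7
tz per 5mm: [0.08, -0.28, -0.59, -0.83, -0.98, -1.04, -1.03, -0.97, -0.88, -0.76, -0.63, -0.48, -0.33, -0.17, -0.01, 0.15, 0.31, 0.46, 0.61, 0.75, 0.87, 0.96]
psi end 9.180694028099017
```

Emit:
play_rows --increments '[{"grip": 15, "tx": 0, "ty": 4, "tz": -0.15, "turn": 0}, {"grip": 15, "tx": 0, "ty": 4, "tz": -0.2, "turn": 0}, {"grip": 15, "tx": 0, "ty": 4, "tz": -0.36, "turn": 0}, {"grip": 15, "tx": 0, "ty": 4, "tz": -0.54, "turn": 0}, {"grip": 15, "tx": 0, "ty": 4, "tz": -0.65, "turn": 0}, {"grip": 15, "tx": 0, "ty": 0, "tz": 0, "turn": 0}]'

```text
time_s: 24.55
eef_pos: [0.5409, -0.0111, 0.1236]
ee_rot: [[0.044, 0.999, 0.0], [0.999, -0.044, 0.0], [0.0, 0.0, -1.0]]
ft_force: [-0.7, 1.2, 1.0]
gripper_width: 0.274
gripper_force: 60.6
```

```bash
python3 add.py
```

```text
zc,psi0 [127.29786386   0.15895134] res [-0.11 -0.16  0.08  0.1   0.18 -0.13  0.01  0.01 -0.05  0.07] Fc [7.2 7.1 4.5]
s 121.04347827088702 now z 123.57165260177509 target z now 123.33
tz per 5mm: [-0.98, -1.04, -1.03, -0.97, -0.88, -0.76, -0.62, -0.48, -0.32, -0.17, -0.01, 0.15, 0.31, 0.47, 0.61, 0.75, 0.87]
psi end 8.968099133700285
```

Emit:
play_rows --increments '[{"grip": 15, "tx": 0, "ty": 4, "tz": -0.66, "turn": 0}, {"grip": 15, "tx": 0, "ty": 4, "tz": -0.82, "turn": 0}, {"grip": 15, "tx": 0, "ty": 4, "tz": -0.82, "turn": 0}, {"grip": 15, "tx": 0, "ty": 4, "tz": -0.78, "turn": 0}, {"grip": 15, "tx": 0, "ty": 0, "tz": 0, "turn": 0}]'

```text
time_s: 25.05
eef_pos: [0.5573, -0.0118, 0.127]
ee_rot: [[0.044, 0.999, 0.001], [0.999, -0.044, 0.0], [0.0, 0.001, -1.0]]
ft_force: [-0.7, 1.4, 1.5]
gripper_width: 0.274
gripper_force: 60.5
```

```bash
python3 add.py
```

```text
zc,psi0 [127.30696332   0.16255321] res [-0.08 -0.14  0.11  0.12  0.19 -0.13  0.   -0.   -0.05  0.09 -0.11] Fc [7.1 4.5 5. ]
s 137.3771325575783 now z 126.98094531261513 target z now 126.67
tz per 5mm: [-0.95, -0.85, -0.72, -0.58, -0.43, -0.28, -0.12, 0.04, 0.2, 0.36, 0.51, 0.65, 0.79, 0.9]
psi end 9.025541374161625
```

Emit:
play_rows --increments '[{"grip": 15, "tx": 0, "ty": 4, "tz": -0.7, "turn": 0}, {"grip": 15, "tx": 0, "ty": 4, "tz": -0.7, "turn": 0}, {"grip": 15, "tx": 0, "ty": 4, "tz": -0.62, "turn": 0}, {"grip": 15, "tx": 0, "ty": 4, "tz": -0.54, "turn": 0}, {"grip": 15, "tx": 0, "ty": 4, "tz": -0.46, "turn": 0}, {"grip": 15, "tx": 0, "ty": 0, "tz": 0, "turn": 0}]'

```text
time_s: 25.65
eef_pos: [0.5774, -0.0128, 0.1301]
ee_rot: [[0.044, 0.999, 0.001], [0.999, -0.044, 0.0], [0.0, 0.001, -1.0]]
ft_force: [-0.6, 1.8, 1.7]
gripper_width: 0.274
gripper_force: 60.6
```

```bash
python3 add.py
```

```text
zc,psi0 [127.31901139   0.16406183] res [-0.07 -0.12  0.12  0.14  0.2  -0.12  0.01  0.   -0.04  0.11 -0.09 -0.15] Fc [4.5 5.  5.2]
s 157.46416744046473 now z 130.09862494204526 target z now 129.79
tz per 5mm: [-0.43, -0.28, -0.12, 0.04, 0.2, 0.36, 0.51, 0.66, 0.79, 0.9]
psi end 9.029297906455934
```

Emit:
play_rows --increments '[{"grip": 15, "tx": 0, "ty": 4, "tz": -0.33, "turn": 0}, {"grip": 15, "tx": 0, "ty": 4, "tz": -0.24, "turn": 0}, {"grip": 15, "tx": 0, "ty": 4, "tz": -0.14, "turn": 0}, {"grip": 15, "tx": 0, "ty": 4, "tz": -0.06, "turn": 0}, {"grip": 15, "tx": 0, "ty": 4, "tz": 0.03, "turn": 0}, {"grip": 15, "tx": 0, "ty": 0, "tz": 0, "turn": 0}]'

```text
time_s: 26.25
eef_pos: [0.5973, -0.0137, 0.1308]
ee_rot: [[0.044, 0.999, 0.001], [0.999, -0.044, -0.0], [-0.0, 0.001, -1.0]]
ft_force: [-0.1, 1.2, 1.8]
gripper_width: 0.275
gripper_force: 60.7
```

```bash
python3 add.py
```

```text
zc,psi0 [127.32384716   0.16347908] res [-0.06 -0.12  0.13  0.14  0.21 -0.11  0.02  0.01 -0.03  0.11 -0.09 -0.14
 -0.05] Fc [5.  5.2 5.3]
s 177.40609806661905 now z 130.76904219192897 target z now 130.58
tz per 5mm: [0.2, 0.36, 0.51, 0.65, 0.79, 0.9]
psi end 9.026785132965605
```

Emit:
play_rows --increments '[{"grip": 15, "tx": 0, "ty": 4, "tz": 0.18, "turn": 0}, {"grip": 15, "tx": 0, "ty": 4, "tz": 0.26, "turn": 0}, {"grip": 15, "tx": 0, "ty": 4, "tz": 0.35, "turn": 0}, {"grip": 15, "tx": 0, "ty": 4, "tz": 0.43, "turn": 0}, {"grip": 15, "tx": 0, "ty": 4, "tz": 0.48, "turn": 0}, {"grip": 15, "tx": 0, "ty": 0, "tz": 0, "turn": 0}]'

```text
time_s: 26.85
eef_pos: [0.6173, -0.0145, 0.129]
ee_rot: [[0.044, 0.999, 0.001], [0.999, -0.044, -0.0], [-0.0, 0.001, -1.0]]
ft_force: [1.7, 0.8, 2.7]
gripper_width: 0.27
gripper_force: 60.8
```

```bash
python3 add.py
python3 - <<'E'
from h import *
s,p,y=st();print(p,y); a=np.radians(11.9); t=np.array([532.5,262.5])-1.9*np.array([-np.sin(a),np.cos(a)])
go(t[0],t[1],200,11.9,9,start=(p[0],p[1],p[2]+74,y))
E
```

```text
zc,psi0 [127.33540621   0.16017015] res [-0.07 -0.12  0.13  0.14  0.22 -0.09  0.04  0.04 -0.02  0.11 -0.09 -0.14
 -0.04 -0.11] Fc [5.2 5.3 6.2]
s 197.35446081505688 now z 128.95861836247946 target z now 128.89
tz per 5mm: [0.78, 0.9]
psi end 9.024593392059357
[617.25446082 -14.51204788 128.95861836] -2.519643252379534
[{'tx': 30.1, 'ty': -10.7, 'tz': 0.3, 'turn': np.float64(-0.028)}, {'tx': 30.4, 'ty': -9.9, 'tz': 0.3, 'turn': np.float64(-0.028)}, {'tx': 30.7, 'ty': -9.0, 'tz': 0.3, 'turn': np.float64(-0.028)}, {'tx': 30.9, 'ty': -8.1, 'tz': 0.3, 'turn': np.float64(-0.028)}, {'tx': 31.1, 'ty': -7.3, 'tz': 0.4, 'turn': np.float64(-0.028)}, {'tx': 31.4, 'ty': -6.4, 'tz': 0.3, 'turn': np.float64(-0.028)}, {'tx': 31.5, 'ty': -5.5, 'tz': 0.4, 'turn': np.float64(-0.028)}, {'tx': 31.6, 'ty': -4.6, 'tz': 0.3, 'turn': np.float64(-0.028)}, {'tx': 31.8, 'ty': -3.8, 'tz': 0.4, 'turn': np.float64(-0.028)}] end [532.9 260.6 200. ] 11.9
```

Emit:
play_rows --increments '[{"grip": 15, "tx": 0, "ty": 0, "tz": -20, "turn": 0}, {"grip": 15, "tx": 0, "ty": 0, "tz": -27, "turn": 0}, {"grip": 15, "tx": 0, "ty": 0, "tz": -27, "turn": 0}]'

```text
time_s: 27.15
eef_pos: [0.6145, -0.0147, 0.2005]
ee_rot: [[0.044, 0.999, -0.006], [0.999, -0.044, -0.0], [-0.001, -0.006, -1.0]]
ft_force: [0.6, 0.6, -3.1]
gripper_width: 0.273
gripper_force: 59.8
```

Emit:
play_rows --increments '[{"grip": 15, "tx": 30.1, "ty": -10.7, "tz": 0.3, "turn": -0.028}, {"grip": 15, "tx": 30.4, "ty": -9.9, "tz": 0.3, "turn": -0.028}, {"grip": 15, "tx": 30.7, "ty": -9, "tz": 0.3, "turn": -0.028}, {"grip": 15, "tx": 30.9, "ty": -8.1, "tz": 0.3, "turn": -0.028}, {"grip": 15, "tx": 31.1, "ty": -7.3, "tz": 0.3, "turn": -0.028}, {"grip": 15, "tx": 31.4, "ty": -6.4, "tz": 0.3, "turn": -0.028}, {"grip": 15, "tx": 31.5, "ty": -5.5, "tz": 0.3, "turn": -0.028}, {"grip": 15, "tx": 31.6, "ty": -4.6, "tz": 0.3, "turn": -0.028}, {"grip": 15, "tx": 31.8, "ty": -3.8, "tz": 0.3, "turn": -0.028}, {"grip": 15, "tx": 0, "ty": 0, "tz": 0, "turn": 0}, {"grip": 15, "tx": 0, "ty": 0, "tz": 0, "turn": 0}, {"grip": 15, "tx": 0, "ty": 0, "tz": 0, "turn": 0}]'

```text
time_s: 28.35
eef_pos: [0.5317, 0.2596, 0.1988]
ee_rot: [[-0.206, 0.979, -0.002], [0.979, 0.206, -0.002], [-0.001, -0.002, -1.0]]
ft_force: [-0.2, 0.7, -3.4]
gripper_width: 0.272
gripper_force: 59.9
```

```bash
python3 -W ignore - <<'E'
from h import *
s,p,y=st(); print(p,y,s["ft_force"])
q=capture("wrist"); W=cloud(q); cv2.imwrite("pics/w4.png",q["pixels"])
rect(W,(.5325,.2625),(.09,.07),.06,.071)
rect(W,(p[0]/1000,p[1]/1000),(.03,.05),p[2]/1000-.035,p[2]/1000-.02) # held crossbar top
E
```

```text
[531.69429834 259.59106286 198.84479449] 11.878502000544412 [-0.21550613  0.71387207 -3.41475427]
5086 ctr 532.8 261.7 size 130.1 72.4 ang 11.6 z med 66.1 mean [532.1 270.   65.9]
2737 ctr 528.8 273.5 size 41.2 30.0 ang -78.3 z med 169.6 mean [527.2 281.2 169.9]
```

View pics/w4.png

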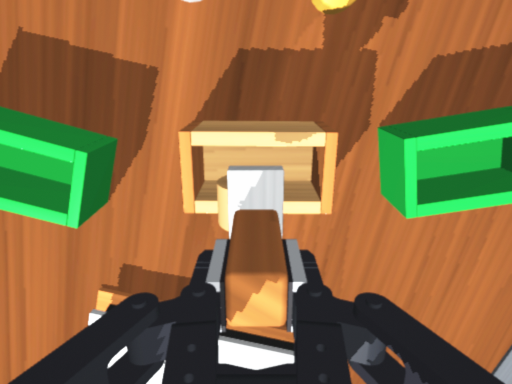

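The wrist view shows the box at (258,165), centred under the held roller's crossbar, with the green boxes well clear on either side. The roller is off by less than 2 mm along the box, so I correct that and lower it.

Emit:
play_rows --increments '[{"grip": 15, "tx": 0.3, "ty": 1.2, "tz": 10, "turn": 0}, {"grip": 15, "tx": 0, "ty": 0, "tz": 18, "turn": 0}, {"grip": 15, "tx": 0, "ty": 0, "tz": 15, "turn": 0}, {"grip": 15, "tx": 0, "ty": 0, "tz": 0, "turn": 0}]'

```text
time_s: 28.8
eef_pos: [0.5313, 0.2599, 0.1531]
ee_rot: [[-0.206, 0.979, -0.006], [0.979, 0.206, -0.002], [-0.001, -0.007, -1.0]]
ft_force: [0.1, -0.1, -2.8]
gripper_width: 0.273
gripper_force: 59.7
```

Emit:
play_rows --increments '[{"grip": 15, "tx": 0, "ty": 0, "tz": 10, "turn": 0}, {"grip": 15, "tx": 0, "ty": 0, "tz": 10, "turn": 0}, {"grip": 15, "tx": 0, "ty": 0, "tz": 8, "turn": 0}, {"grip": 15, "tx": 0, "ty": 0, "tz": 8, "turn": 0}, {"grip": 15, "tx": 0, "ty": 0, "tz": 6, "turn": 0}, {"grip": 15, "tx": 0, "ty": 0, "tz": 4, "turn": 0}, {"grip": 15, "tx": 0, "ty": 0, "tz": 0, "turn": 0}, {"grip": 15, "tx": 0, "ty": 0, "tz": 0, "turn": 0}]'

```text
time_s: 29.6
eef_pos: [0.5334, 0.2613, 0.1114]
ee_rot: [[-0.207, 0.978, 0.0], [0.978, 0.207, 0.0], [0.0, 0.0, -1.0]]
ft_force: [-0.3, 0.3, -3.6]
gripper_width: 0.273
gripper_force: 60.0
```

Emit:
play_rows --increments '[{"grip": 15, "tx": -0.7, "ty": 0, "tz": 2.5, "turn": 0}, {"grip": 15, "tx": 0, "ty": 0, "tz": 2.5, "turn": 0}, {"grip": 15, "tx": 0, "ty": 0, "tz": 0, "turn": 0}, {"grip": 15, "tx": 0, "ty": 0, "tz": 0, "turn": 0}]'

```text
time_s: 30.0
eef_pos: [0.5333, 0.2605, 0.1061]
ee_rot: [[-0.206, 0.978, -0.0], [0.978, 0.206, -0.0], [0.0, -0.0, -1.0]]
ft_force: [0.0, 0.9, -3.2]
gripper_width: 0.273
gripper_force: 60.0
```

Lower the last 0.6 mm, release and retreat.

Emit:
play_rows --increments '[{"grip": 15, "tx": 0, "ty": 0, "tz": 0.6, "turn": 0}, {"grip": 15, "tx": 0, "ty": 0, "tz": 0, "turn": 0}, {"grip": 85, "tx": 0, "ty": 0, "tz": 0, "turn": 0}, {"grip": 85, "tx": 0, "ty": 0, "tz": 0, "turn": 0}, {"grip": 85, "tx": 0, "ty": 0, "tz": 0, "turn": 0}, {"grip": 85, "tx": 0, "ty": 0, "tz": 0, "turn": 0}, {"grip": 85, "tx": 0, "ty": 0, "tz": 0, "turn": 0}, {"grip": 85, "tx": 0, "ty": 0, "tz": -20, "turn": 0}, {"grip": 85, "tx": 0, "ty": 0, "tz": -30, "turn": 0}, {"grip": 85, "tx": 0, "ty": 0, "tz": -40, "turn": 0}, {"grip": 85, "tx": 0, "ty": 0, "tz": -40, "turn": 0}, {"grip": 85, "tx": 0, "ty": 0, "tz": 0, "turn": 0}]'

```text
time_s: 31.2
eef_pos: [0.5367, 0.2618, 0.2438]
ee_rot: [[-0.207, 0.978, 0.012], [0.978, 0.207, 0.005], [0.002, 0.013, -1.0]]
ft_force: [0.3, -0.0, 1.3]
gripper_width: 0.997
gripper_force: 0.0
```

Emit:
play_rows --increments '[{"grip": 85, "tx": 0, "ty": 0, "tz": 0, "turn": 0}, {"grip": 85, "tx": 0, "ty": 0, "tz": 0, "turn": 0}, {"grip": 85, "tx": 0, "ty": 0, "tz": 0, "turn": 0}]'

```text
time_s: 31.5
eef_pos: [0.5324, 0.2601, 0.2333]
ee_rot: [[-0.207, 0.978, -0.003], [0.978, 0.207, -0.001], [-0.001, -0.004, -1.0]]
ft_force: [-0.5, -0.6, -1.8]
gripper_width: 0.996
gripper_force: 0.0
```

```bash
python3 -W ignore - <<'E'
from h import *
s,p,y=st(); print(p,y,s["ft_force"])
q=capture("wrist"); W=cloud(q); cv2.imwrite("pics/w5.png",q["pixels"])
rect(W,(.5325,.2625),(.09,.07),.06,.071); rect(W,(.5325,.2625),(.03,.04),.137,.147); rect(W,(.5325,.2625),(.04,.05),.073,.08)
q=capture("top"); W=cloud(q)
for a in (((.448,-.268),(.04,.05),.125,.16),((.5325,.2625),(.04,.05),.125,.16)): rect(W,*a)
E
```

```text
[532.39861768 260.1426582  233.25331386] 11.918177722883952 [-0.48370978 -0.64193191 -1.75724034]
4110 ctr 532.8 261.6 size 130.3 72.5 ang 11.6 z med 66.1 mean [531.9 265.1  65.9]
1004 ctr 533.1 262.7 size 23.8 23.0 ang 11.8 z med 142.0 mean [533.  263.3 141.8]
916 ctr 530.9 274.1 size 41.6 29.5 ang -78.9 z med 76.2 mean [528.9 282.3  76.2]
87 ctr 447.4 -267.9 size 24.4 23.6 ang -79.8 z med 141.7 mean [ 447.1 -266.   141. ]
37 ctr 534.2 254.7 size 23.5 7.9 ang 10.7 z med 140.6 mean [534.2 254.2 139. ]
```

View pics/w5.png

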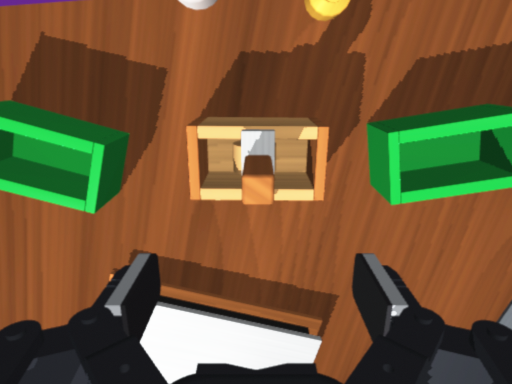

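The worn roller hangs upright and centred in the box: its handle is at (258,175), the crossbar top at z=76 and the handle top at z=142. The true one hangs in the rack, and the gripper is clear of both.

```bash
python3 -c "
from plant import order
print(order.finish_job())"
```

```text
the job is handed in; nothing more can be done
None
```

I rolled both rollers about 200 mm (about 1.4 turns) each, reading 4.5–8.8 N of contact between steps; the true one is back in the rack, the worn one is in the wooden repair box, both upright and let go, and the job was handed in after about 32 s.

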